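# Clear the utensil box and draw the long spoon out

## Robot

A 6-joint arm with a two-finger parallel gripper is mounted at the origin on the work surface. World frame = base frame: x ahead of the robot, y to its left, z up, the work surface at z = 0. Lengths are in mm, angles in rad, forces in N, time in s.
With the tool pointing down it reaches from about 375 to 825 mm from the base axis. Payload 5.5 kg.
Tool frame: the origin (TCP) lies on the front face of the gripper's body, between the roots of the fingers; the fingertips stand 73 mm ahead of it and the grasp point (between the pads) lies 54 mm ahead of it; y points along the fingers, z is the direction in which the jaws open and shut, and the axes are right-handed (so a half turn about y gives the same grasp; the last joint's range is limited). The gripper opens to 85 mm and grips with 20 to 120 N. Pads are 22 mm wide; open, the fingers measure 114 mm over their backs; the gripper's body (76 mm by 85 mm) begins 54 mm behind the grasp point. The pads swing forward as they close: fully open they stand 13 mm farther back than shut.
Start: joints at [1.179, 0.314, -0.047, 1.21, 0, 1.571], TCP at [229.108, 554.531, 303.899] pointing down, gripper open.
Joint ranges: [-2.67, 2.67], [-0.69, 1.73], [-1.03, 1.25], [-2.08, 2.16], [-1.42, 1.45], [-3.14, 3.14]. Speed limits (rad/s): [2.39, 2.39, 3.01, 3.14, 3.14, 3.14].

## Interface

Orientations are given as a unit quaternion [x, y, z, w].
In Python, from cell import robot gives the robot as it stands. The module is installed in compiled form; this text tells all that it offers.
- The arm moves only by the tool move_arm, never from a script. Its argument "moves" is a list of rows, each a list of 5 numbers: the closure, from 0 (fully open) to 1 (shut), then the shift along the tool's x, y, z in mm, then the turn about the tool's y in degrees. A call has 1 to 10 rows; each row is the pose to reach, as a shift and turn from the pose commanded when the call began, along the tool's axes at that moment; what a row does not reach only later rows make up. A row lasts 1/10 s, in which the tool goes at most 50 mm and 8.59 degrees, less where a joint would pass 70% of its speed; a pose out of reach is approached as far as the arm can. A call with a gripper value outside its range is refused whole. The fingers move at their own pace and stop on an object; the grip force is fixed at half the most. Time passes only in rows, so rows that repeat a pose let the fingers close. It gives the time, the measured TCP pose, the force and the opening at its end, in the units of the state.
- robot.observe(): the state, without advancing time (a new reading comes with each control period).
- robot.snapshot(name): name is "scene" or "top" or "wrist"; returns a dict with "img" (400x640x3 uint8, red, green, blue), "fov_y" (degrees; the focal length in pixels is half the picture's height over the tangent of half this angle, whatever the lens; pixels are square), "cx", "cy" (the principal point, pixels), "rvec" (rotation vector, rad) and "tvec" (3), from world to camera coordinates, as OpenCV has them. Camera axes: x right, y down, z forward; pixel columns grow to the right and rows downward; lengths in mm; the calibration is good to about 2 mm. A picture is of the moment at which its call begins. There is no depth.
- robot.close_job(): hands the job in, once; it reports no verdict.
The state is a dict: "clock": time; "joint_positions": joint angles; "joint_vel": joint speeds; "tau": joint torques, N m; "position": TCP position; "ee_rot": TCP orientation; "force": force on the tool from outside, world axes, zero at the start; "moment": the same for the moment, N m; "finger_gap": finger opening in mm.
Only numpy, scipy, OpenCV 4.12 (cv2) and the standard library are available. Lean on these libraries where they do the work, as an engineer would, in place of code of your own. Each camera call takes 0.05 s, during which the arm holds its last target. There are 200 camera calls.

## Task

The garlic basket has been parked on the open end of the half-covered utensil box: hang it by its handle on the hook of the stand and let go of it. Then take the long spoon lying in the box by its handle, tilt it handle-end up and draw it out diagonally through the opening, head last from under the cover, and finish still holding it still in the air, the whole spoon at least 6 cm above the highest edge of the box and touching nothing but the gripper. Leave everything else on the counter where it is.

Things in the scene. Friction and masses are not known exactly. Their poses are not given: they have to be found in the camera images.
- caddy: Grey plastic utensil box, fixed. Outside 308 (its x) x 132 (y), walls 4 thick; origin: centre of underside. Side walls and -x end wall 64 high, +x end wall 76. The -x end, from x -154 to -60, has a fixed flat cover, z 60 to 64; from x -60 to +150 the top is open. Inner floor z = 4; two 5 thick cross ribs at x -50 and +112, tops at z = 22, carry the spoon's handle.
- spoon: Long spoon, silicone head, wooden handle, 270 along its x, loose, 0.09 kg, lying in the box along its x, head under the cover, handle under the opening (hidden by the basket at first). Origin: mid length, level with the bowl's underside. Round bowl 52 across, 16 high, centred at x = -109; straight rectangular handle 16 wide (y), z 8 to 22, from x -83 to +135.
- spoon_head_end (a point): Free end of the spoon's head: (-135, 0, 15) in the spoon's frame.
- spoon_handle_end (a point): Free end of the spoon's handle: (135, 0, 15) in the spoon's frame.
- basket: Open steel basket holding garlic bulbs, 110 (x) x 156 (y) x 60 high, loose, 0.25 kg, standing across the opening on the box's side walls. Origin: centre of underside. Rigid arched handle of 10 diameter round bar in its y-z plane: straight level top along y from -64 to +64, centre line at z = 145; legs go down to the rim at y = +-74.
- basket_bar (a point): Middle of the basket's handle bar, on its centre line: (0, 0, 145) in the basket's frame.
- hook_stand: Steel hook stand, fixed. Origin: on the counter under its post. Base 130 x 110 x 12, post 14 diameter. One arm of 8 wire runs from the post top (z 235, centre line) towards its -x: level to x = -60, dips to the seat at x -85, z 226, rises to the free tip at x -115, z 258. The bar goes in over the tip, across the arm, and rests with its centre line about 9 above the seat.
- hook_seat (a point): Lowest point of the hook arm's centre line: (-85, 0, 226) in the hook stand's frame.
- lunchbox: Loose bystander: closed grey plastic lunchbox with a steel spring clip on one long side, 180 x 126 x 56 high; origin: centre of its underside.
- bowl: Loose bystander: white ceramic bowl, 120 across the rim, 55 high; origin: centre of its underside.
- jar: Loose bystander: glass condiment jar with a white flip-top, 60 diameter, 95 high; origin: centre of its underside.
- short_spoon: Loose bystander: short spoon, 170 long, lying on the open counter (not the long spoon that is wanted); origin: on its underside.
- cup: Loose bystander: white ceramic mug, 76 across, 85 high; origin: centre of its underside.
- shaker: Loose bystander: small clear shaker with steel cap, 44 diameter, 80 high; origin: centre of its underside.
Mind the look-alikes: they are no part of the job. Leave any yellow look-alike of the basket alone.

How it is judged:
By the outcome, as a careful person would: the job done as asked, in the order asked, and still so for the second after the job is handed in, while the arm keeps its last pose, push and grip.
It also fails if it takes over 58 s, if anything falls off the work surface, if the arm or the gripper's body presses on something with over 40 N, if the wrist force passes 120 N, or if a joint passes its speed limit or range.

## Working session

There is one attempt and no reset: what is moved stays moved. The work goes in short steps, Python scripts to look and compute and a tool call to move; the robot and the scene stay as the last step left them, time stands still between calls to the robot, and variables do not carry over. Pictures are saved under pics/ and viewed, about 8 in all and at most 12, crops included, and the job is handed in when it is done.

Besides the shell and the picture viewer there is one more tool, called after "Call:" as name(argument=value, ...) on one line, values as JSON. move_arm: Moves the arm, as the interface text tells. Its arguments: {"type":"object","properties":{"moves":{"type":"array"}},"required":["moves"]}

```bash
mkdir -p pics
cat > h.py <<'E'
import numpy as np,cv2
from scipy.spatial.transform import Rotation as R
from cell import robot
def snap(n,f):
    s=robot.snapshot(n); cv2.imwrite('pics/'+f+'.png',s['img'][:,:,::-1])
    np.savez('pics/'+f+'.npz',**s); return s
def load(f): return dict(np.load('pics/'+f+'.npz'))
def ray(s,u,v):
    f=200/np.tan(np.radians(s['fov_y'])/2); M=cv2.Rodrigues(np.array(s['rvec']))[0]
    d=M.T@np.array([(u-s['cx'])/f,(v-s['cy'])/f,1]); return -M.T@np.array(s['tvec']).ravel(),d/np.linalg.norm(d)
def onz(s,u,v,z):
    o,d=ray(s,u,v); return o+d*(z-o[2])/d[2]
def tri(*obs):
    A=0;b=0
    for s,u,v in obs:
        o,d=ray(s,u,v);P=np.eye(3)-np.outer(d,d);A=A+P;b=b+P@o
    p=np.linalg.solve(A,b); return p
def proj(s,p):
    f=200/np.tan(np.radians(s['fov_y'])/2);c=cv2.Rodrigues(np.array(s['rvec']))[0]@np.array(p,float)+np.array(s['tvec']).ravel()
    return f*c[0]/c[2]+s['cx'],f*c[1]/c[2]+s['cy']
E
python3 - <<'E'
from h import *
a=snap('scene','s0');b=snap('top','t0');c=snap('wrist','w0')
for s in(a,b,c): print(s['fov_y'],ray(s,320,200))
print(robot.observe())
im=np.vstack([a['img'],b['img']]);cv2.imwrite('pics/st.png',cv2.resize(im,(480,600),interpolation=cv2.INTER_AREA)[:,:,::-1])
E
```

```text
54.237385790602005 (array([1330.31909568, -682.80767329,  995.28982834]), array([-0.58924802,  0.52937351, -0.61036912]))
48.93096783128781 (array([ 298.16392658,    9.6052926 , 1515.67963115]), array([ 0.17267314,  0.00513055, -0.98496582]))
64.86575853161608 (array([152.71954901, 585.67634115, 373.38069365]), array([ 0.29191551, -0.12642086, -0.94805227]))
{'clock': 0.15, 'joint_positions': array([ 1.17903194e+00,  3.14052021e-01, -4.78276012e-02,  1.21022695e+00,
       -1.00516259e-05,  1.57079780e+00]), 'joint_vel': array([ 0.00066724, -0.00166984,  0.00367269, -0.00135716, -0.00065341,
        0.00072362]), 'tau': array([-4.16754365e-04, -5.40044332e+01,  3.40059578e+01,  1.32424675e-02,
       -2.67539991e-05, -1.15091348e-05]), 'position': array([228.96070397, 554.21788331, 303.24906947]), 'ee_rot': array([ 0.69403914, -0.13771272,  0.13753936, -0.69312899]), 'force': array([-0.16670072,  0.37074278,  0.46602035]), 'moment': array([-0.00542267, -0.02329728,  0.00123026]), 'finger_gap': 85.1650299153614}
```

View pics/s0.png

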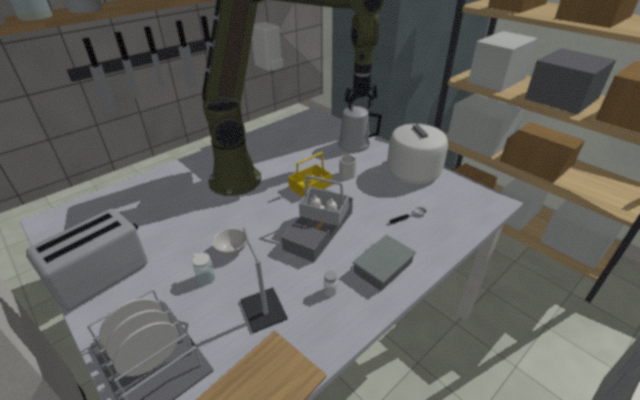

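View pics/t0.png

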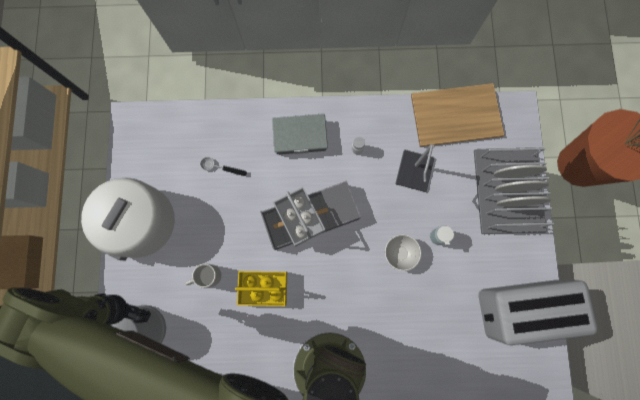

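Scene: steel basket at (325,205), yellow look-alike at (310,175), hook stand at (262,270). Top view: candidates are the steel basket on the box at (301,217) and the yellow one at (262,289), which is not wanted. For spoons, the box's is at about (279,228), and the short spoon is at (225,168). I choose the steel basket and check it in close crops.

Run:
```python
from h import *
a=load('s0');b=load('t0')
c1=cv2.resize(b['img'][125:265,250:450],(800,560),interpolation=cv2.INTER_CUBIC)
c2=cv2.resize(a['img'][165:335,230:370],(494,600),interpolation=cv2.INTER_CUBIC)
cv2.imwrite('pics/c1.png',c1[:,:,::-1]);cv2.imwrite('pics/c2.png',c2[:,:,::-1])
```

```text
(no output)
```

View pics/c1.png

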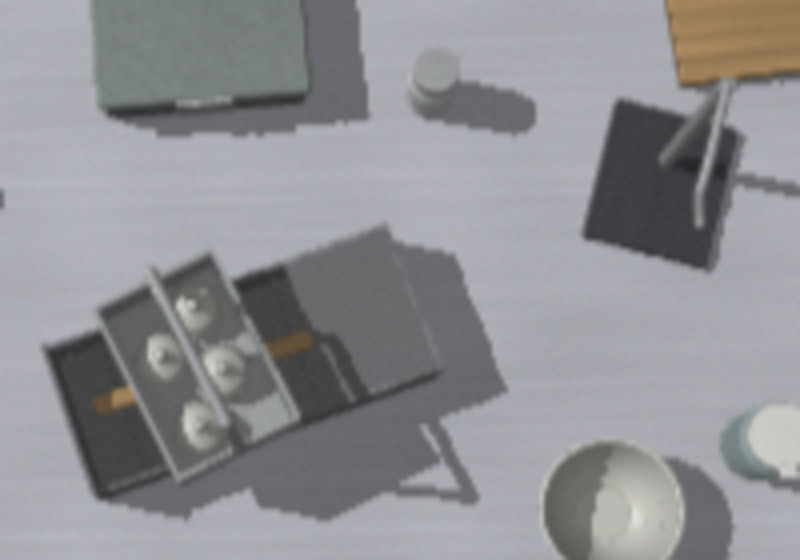

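View pics/c2.png

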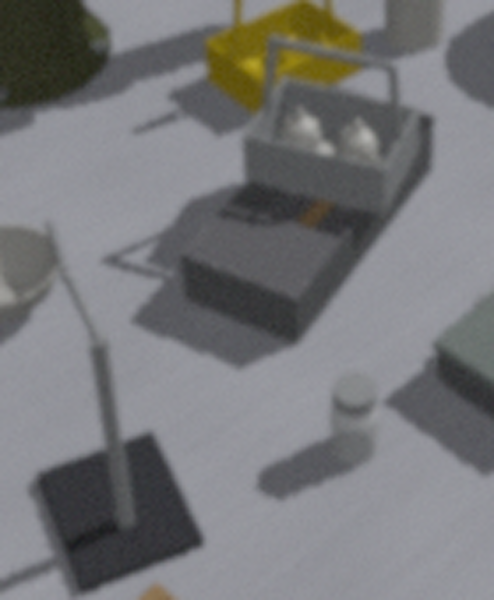

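Run:
```python
from h import *
np.set_printoptions(precision=1,suppress=True)
a=load('s0');b=load('t0')
T=lambda u,v:(b,250+u/4,125+v/4); S=lambda u,v:(a,230+u/3.529,165+v/3.529)
for n,t,s in [('barFar',(152,268),(392,66)),('barNear',(232,428),(273,42)),('posttop',(727,82),(98,345)),('tip',(700,225),(48,225))]:
    print(n,tri(T(*t),S(*s)))
g=lambda L,z:[onz(*T(u,v),z) for u,v in L]
c=g([(388,225),(440,372)],64)+g([(98,497),(45,347)],76); print('caddy',np.array(c))
m0=(c[0]+c[1])/2;m1=(c[2]+c[3])/2;d=m1-m0;print(np.linalg.norm(d[:2]),np.degrees(np.arctan2(d[1],d[0])),(m0+m1)/2)
h=np.array(g([(618,98),(743,130),(712,272),(585,238)],12));print('base',h,h.mean(0))
for e in(h[2]-h[1],h[3]-h[0],h[3]-h[2]):print(np.linalg.norm(e),np.degrees(np.arctan2(e[1],e[0])))
k=np.array(g([(98,312),(212,253),(300,415),(182,482)],124));print('basket rim',k,k.mean(0))
e=k[1]-k[2];print(np.degrees(np.arctan2(e[1],e[0])))
e=k[0]-k[1];print(np.degrees(np.arctan2(e[1],e[0])))
o=robot.observe();print(R.from_quat(o['ee_rot']).as_matrix())
```

```text
barFar [554.2 113.  211. ]
barNear [434.   57.5 205. ]
posttop [ 682.4 -325.5  231.4]
tip [ 567.5 -291.3  256. ]
caddy [[ 614.7  -75.5   64. ]
 [ 488.6 -114.3   64. ]
 [ 391.2  169.2   76. ]
 [ 515.9  212.7   76. ]]
302.219497075911 108.94037070061837 [502.6  48.   70. ]
base [[ 735.8 -285.8   12. ]
 [ 703.7 -394.    12. ]
 [ 577.1 -358.    12. ]
 [ 610.  -249.7   12. ]] [ 656.7 -321.9   12. ]
131.53948518599472 164.1516046458511
130.8226909726355 163.9789609475335
113.19744447417881 73.09868386124883
basket rim [[536.  163.3 124. ]
 [582.   70.9 124. ]
 [449.1   3.1 124. ]
 [398.4  97.5 124. ]] [491.4  83.7 124. ]
27.004955431155672
116.49318645520222
[[ 0.9 -0.   0.4]
 [-0.4 -0.   0.9]
 [ 0.  -1.  -0. ]]
```

```bash
cat >> h.py <<'E'
def plan(x,y,z,psi=None):
    "shift/turn (tool axes) for grasp point at x,y,z with jaw axis at world angle psi (deg)"
    o=robot.observe();M=R.from_quat(o['ee_rot']).as_matrix();p=np.array(o['position'])
    d=M.T@(np.array([x,y,z+54.])-p);ps=np.degrees(np.arctan2(M[1,2],M[0,2]))
    t=None if psi is None else -((psi-ps+180)%360-180)
    print('shift',d.round(1),'turn',t,'psi',ps,'grasp',(p+54*M[:,1]).round(1),'gap',o['finger_gap'],'F',o['force'].round(1),'t',o['clock'],'j6',o['joint_positions'][5])
E
python3 - <<'E'
from h import *
plan(523,99,310,-64)
E
```

```text
shift [ 445.6  -60.3 -308.5] turn 131.5534695204459 psi 67.55346952044592 grasp [228.9 554.2 249.2] gap 85.1650299153614 F [-0.2  0.4  0.5] t 0.15 j6 1.5707978026273193
```

Call:
move_arm(moves=[[0, 0, -60, 0, 8], [0, 45, -60, -31, 16], [0, 90, -60, -62, 25], [0, 134, -60, -92, 33], [0, 178, -60, -123, 42], [0, 223, -60, -154, 50], [0, 267, -60, -185, 59], [0, 312, -60, -216, 67], [0, 356, -60, -247, 75], [0, 400, -60, -277, 83]])

```text
clock: 1.15
position: [473.3, 175.2, 363.9]
ee_rot: [-0.427, 0.564, -0.564, 0.427]
force: [0.3, 1.1, 0.3]
finger_gap: 85.4
```

Run:
```python
from h import *
plan(523,99,310,-64)
```

```text
shift [59.8 -0.1 68.6] turn 48.224792104952144 psi -15.77520789504786 grasp [473.3 175.2 309.9] gap 85.35889835872854 F [0.3 1.1 0.3] t 1.15 j6 2.2005761877542085
```

Call:
move_arm(moves=[[0, 20, 0, 23, 8], [0, 40, 0, 46, 16], [0, 60, 0, 69, 24], [0, 60, 0, 69, 32], [0, 60, 0, 69, 40], [0, 60, 0, 69, 48], [0, 60, 0, 69, 48], [0, 60, 0, 69, 48]])

```text
clock: 1.95
position: [523.1, 100.9, 363.7]
ee_rot: [-0.164, 0.688, -0.688, 0.163]
force: [0.0, 0.1, 0.4]
finger_gap: 85.6
```

Run:
```python
from h import *
s=snap('wrist','w1');plan(523,99,209,-64)
for t in(-64,0,64):print(t,proj(s,[492+.9*t,84+.438*t,209]))
```

```text
shift [  0.9 100.8   1.7] turn 0.7244481799818061 psi -63.27555182001819 grasp [523.1 101.  309.8] gap 85.18352667176381 F [-0.4  0.1 -0.1] t 2.0 j6 2.8658365528172087
-64 (np.float64(321.77670126958645), np.float64(316.6261874563227))
0 (np.float64(322.85922154684766), np.float64(249.8713539624872))
64 (np.float64(324.13417409820914), np.float64(171.24996730910817))
```

View pics/w1.png

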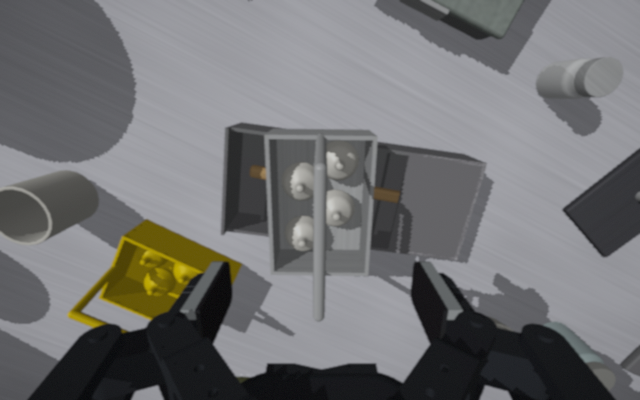

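The wrist view shows the steel basket with its bar at u≈319, from v≈170 to 320, about 3 mm left of the prediction. The spoon handle is at (258,172) and (386,195), and the yellow look-alike is at (165,270). The choice is confirmed, so I descend on the bar off-centre.

Call:
move_arm(moves=[[0, 1, 40, -1, 0], [0, 1, 75, -1, 0], [0, 1, 101, -1, 0], [0, 1, 101, -1, 0], [1, 1, 101, -1, 0], [1, 1, 101, -1, 0], [1, 1, 101, -1, 0], [1, 1, 101, -1, 0], [1, 1, 101, -1, 0], [1, 1, 101, -1, 0]])

```text
clock: 3.0
position: [522.1, 101.5, 263.6]
ee_rot: [-0.162, 0.688, -0.688, 0.163]
force: [-1.5, 1.2, 4.4]
finger_gap: 7.9
```

Call:
move_arm(moves=[[1, 0, 0, 0, 0], [1, 0, 0, 0, 0], [1, 0, 0, 0, 0], [1, 0, -5, 0, 0], [1, 0, -15, 0, 0], [1, 0, -30, 0, 0], [1, 0, -50, 0, 0], [1, 0, -70, 0, 0], [1, 0, -90, 0, 0], [1, 0, -90, 0, 0]])

```text
clock: 4.0
position: [523.0, 101.5, 355.9]
ee_rot: [0.161, -0.688, 0.688, -0.164]
force: [0.6, -0.4, -2.0]
finger_gap: 7.8
```

Run:
```python
from h import *
s=snap('scene','s1');w=snap('wrist','w2')
c=cv2.resize(s['img'][130:340,220:400],(514,600),interpolation=cv2.INTER_CUBIC)
cv2.imwrite('pics/c3.png',np.hstack([c,])[:,:,::-1])
plan(493,-232,295,-16)
```

```text
shift [174.9   3.8 285.2] turn -47.45166631598863 psi -63.45166631598864 grasp [522.  101.3 298.8] gap 8.020294208882945 F [-0.7 -0.5 -3.4] t 4.1 j6 2.870022688970388
```

View pics/c3.png

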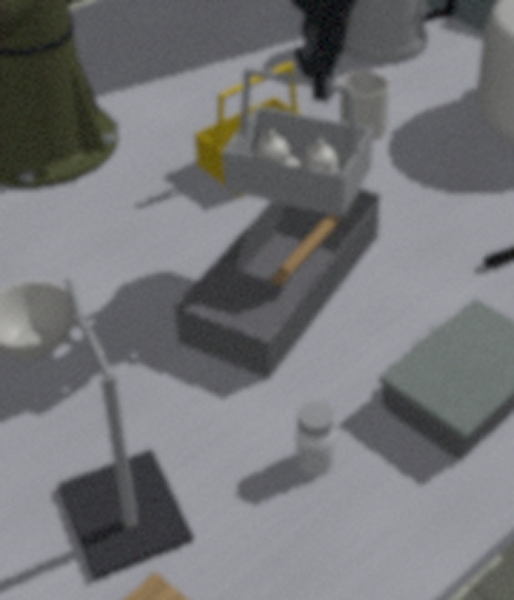

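Call:
move_arm(moves=[[1, 8, 2, 14, -8], [1, 28, 3, 44, -16], [1, 50, 3, 80, -24], [1, 73, 3, 118, -32], [1, 96, 3, 156, -40], [1, 120, 3, 194, -47.5], [1, 142, 3, 232, -47.5], [1, 160, 3, 260, -47.5], [1, 170, 3, 278, -47.5], [1, 175, 3, 285, -47.5]])

```text
clock: 5.1
position: [491.8, -233.5, 348.1]
ee_rot: [-0.426, 0.566, -0.564, 0.425]
force: [-0.7, 1.0, -1.8]
finger_gap: 8.4
```

Call:
move_arm(moves=[[1, 0, 0, 0, 0], [1, 0, 0, 0, 0], [1, 0, 0, 0, 0], [1, 0, 0, 0, 0], [1, 0, 0, 0, 0]])

```text
clock: 5.6
position: [492.9, -231.0, 350.0]
ee_rot: [0.426, -0.564, 0.564, -0.426]
force: [-0.3, -0.6, -2.1]
finger_gap: 7.8
```

Run:
```python
from h import *
s=snap('scene','s2');t=snap('top','t2');w=snap('wrist','w3')
plan(607.5,-268.5,295,-16)
c=cv2.resize(s['img'][170:330,180:330],(560,597),interpolation=cv2.INTER_CUBIC)
d=cv2.resize(t['img'][120:260,370:450],(240,420),interpolation=cv2.INTER_CUBIC);d=cv2.copyMakeBorder(d,0,177,0,0,0)
cv2.imwrite('pics/c4.png',np.hstack([c,d])[:,:,::-1])
```

```text
shift [  4.2   1.  120.4] turn 0.083883300506983 psi -15.916116699493012 grasp [ 492.8 -231.5  296. ] gap 7.9032277935944375 F [-0.4 -0.2 -2.4] t 5.75 j6 1.40951804407072
```

View pics/c4.png

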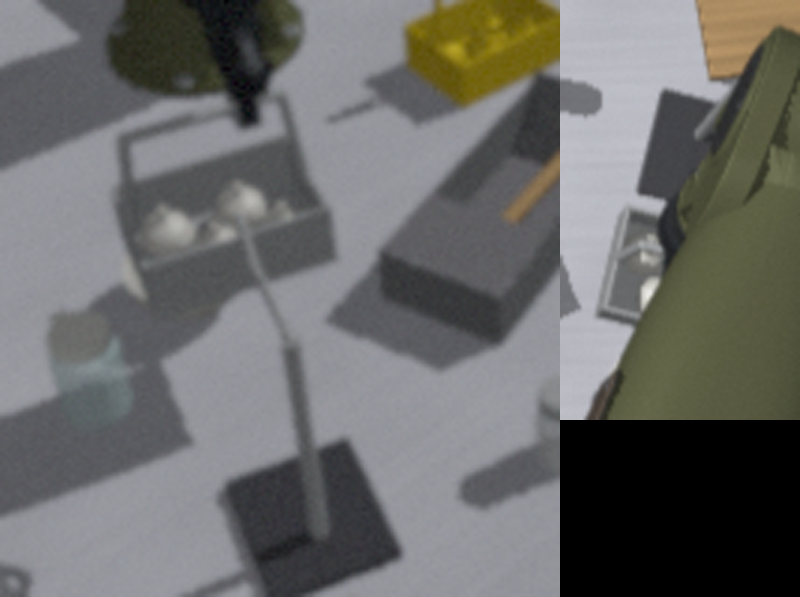

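View pics/w3.png

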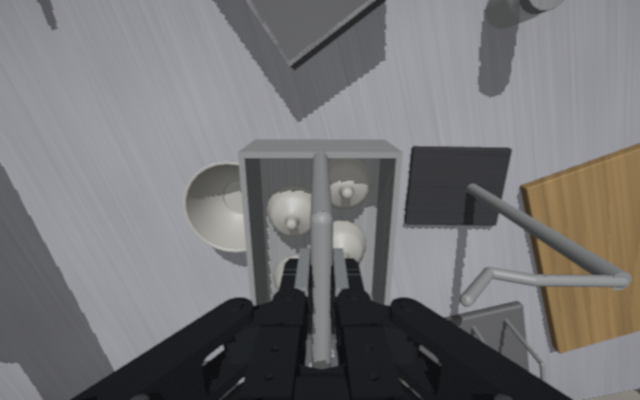

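The basket hangs in the grip, level enough. The wrist view shows the hook's post top at (622,281), the seat kink at (490,270) and the tip at (468,299).

Run:
```python
from h import *
np.set_printoptions(precision=1,suppress=True)
w=load('w3');a=load('s0')
for u,v,z in[(622,281,235),(490,270,226),(468,299,258),(472,188,130),(320,215,296),(320,340,296)]:print(u,v,onz(w,u,v,z))
b=load('t0')
S=lambda u,v:(a,230+u/3.529,165+v/3.529);T=lambda u,v:(b,250+u/4,125+v/4)
print(tri((w,622,281),S(98,345),T(727,82)),tri((w,468,299),S(48,225),T(700,225)))
print(onz(w,472,188,12))
```

```text
622 281 [ 678.8 -324.2  235. ]
490 270 [ 597.2 -297.6  226. ]
468 299 [ 568.6 -290.2  258. ]
472 188 [ 631.1 -274.   130. ]
320 215 [ 501.3 -198.6  296. ]
320 340 [ 483.2 -261.7  296. ]
[ 682.1 -326.   231.8] [ 568.1 -291.3  256.6]
[ 678.3 -323.5   12. ]
```

Call:
move_arm(moves=[[1, 1, 0, 12, 0], [1, 2, 0, 35, 0], [1, 3, 0, 60, 0], [1, 4, 0, 85, 0], [1, 4.5, 0, 105, 0], [1, 4.5, 0, 119, 0], [1, 4.5, 0, 119, 0], [1, 4.5, 15, 119, 0], [1, 4.5, 30, 119, 0], [1, 4.5, 40, 119, 0]])

```text
clock: 6.75
position: [605.4, -268.7, 308.7]
ee_rot: [-0.426, 0.565, -0.564, 0.426]
force: [-0.6, 0.7, -2.7]
finger_gap: 7.9
```

Call:
move_arm(moves=[[1, 0, 5, 0, 0], [1, 0, 10, 0, 0], [1, 0, 14, 0, 0], [1, 0, 18, 0, 0], [1, 0, 20, 0, 0], [1, 0, 20, 0, 0], [1, 0, 20, 0, 0]])

```text
clock: 7.45
position: [606.8, -269.2, 290.8]
ee_rot: [0.425, -0.564, 0.565, -0.426]
force: [4.2, -1.5, 0.9]
finger_gap: 7.7
```

Run:
```python
from h import *
s=snap('scene','s4');plan(606,-267,235,-16)
c=cv2.resize(s['img'][190:320,200:300],(461,599),interpolation=cv2.INTER_CUBIC)
cv2.imwrite('pics/c5.png',c[:,:,::-1])
```

```text
shift [-1.9  1.8 -1.4] turn 0.06278823735016203 psi -15.937211762649849 grasp [ 606.9 -269.2  236.8] gap 8.000253656668033 F [ 2.6 -1.2  0.6] t 7.5 j6 1.4314377872307398
```

Call:
move_arm(moves=[[0.75, 0, 0, 0, 0], [0.6, 0, 0, 0, 0], [0.5, 0, 0, 0, 0], [0.5, 0, 0, 0, 0], [0.5, 0, 0, 0, 0], [0.5, 0, 0, 0, 0]])

```text
clock: 8.1
position: [605.8, -268.8, 289.8]
ee_rot: [-0.426, 0.565, -0.564, 0.426]
force: [0.1, -0.1, -0.7]
finger_gap: 42.8
```

Run:
```python
from h import *
s=snap('scene','s5');plan(606,-267,235,-16)
c=cv2.resize(s['img'][190:320,200:300],(461,599),interpolation=cv2.INTER_CUBIC)
cv2.imwrite('pics/c6.png',c[:,:,::-1])
```

```text
shift [-1.8  0.8 -0.3] turn 0.04920197968573348 psi -15.950798020314263 grasp [ 605.8 -268.8  235.8] gap 42.281162607156844 F [ 1.   1.  -0.1] t 8.15 j6 1.4315803228125807
```

View pics/c6.png

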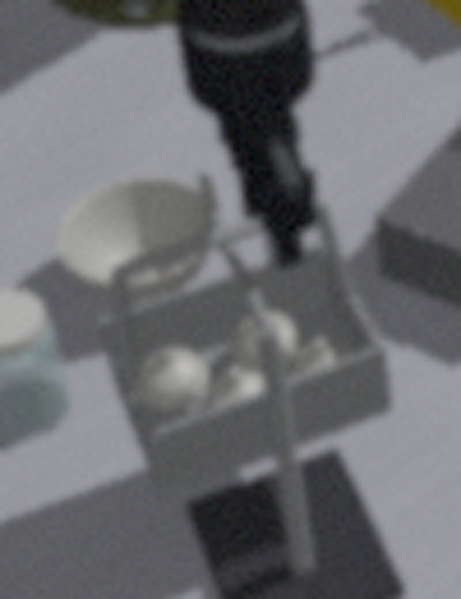

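The basket hangs on the hook, with the bar at (225,240) inside the tip at (205,185). I back off upward and go over the box.

Call:
move_arm(moves=[[0.45, 0, -15, 0, 0], [0.45, 0, -45, 0, 0], [0.45, 0, -80, 0, 0], [0.45, 0, -85, 0, 0]])

```text
clock: 8.55
position: [607.0, -269.4, 379.8]
ee_rot: [0.425, -0.562, 0.567, -0.427]
force: [1.7, 0.4, 0.2]
finger_gap: 46.8
```

Run:
```python
from h import *
plan(475,128,240,19)
```

```text
shift [-345.9   83.9 -236.7] turn -34.94969401187987 psi -15.949694011879876 grasp [ 607.4 -269.5  325.8] gap 46.80407935287413 F [1.7 0.4 0.2] t 8.55 j6 1.4315539426101456
```

Call:
move_arm(moves=[[0.45, -25, 0, -17, 0], [0.45, -62, 0, -43, -6], [0.45, -102, 0, -70, -14], [0.45, -142, 10, -97, -22], [0.45, -182, 25, -125, -30], [0.45, -222, 40, -152, -35], [0.45, -262, 60, -179, -35], [0.45, -302, 75, -207, -35], [0.45, -335, 84, -229, -35], [0.45, -346, 84, -237, -35]])

```text
clock: 9.55
position: [470.6, 131.7, 289.1]
ee_rot: [0.577, -0.41, 0.408, -0.576]
force: [0.7, -0.8, -0.8]
finger_gap: 46.4
```

Call:
move_arm(moves=[[0.45, 0, 0, 0, 0], [0.45, 0, 0, 0, 0], [0.45, 0, 0, 0, 0]])

```text
clock: 9.85
position: [473.9, 127.9, 291.3]
ee_rot: [-0.575, 0.411, -0.411, 0.576]
force: [-0.2, -0.2, -0.5]
finger_gap: 46.9
```

Run:
```python
from h import *
w=snap('wrist','w4');t=snap('top','t4');plan(475,128,240,19)
np.set_printoptions(precision=1,suppress=True)
for n,s in(('w',w),('t',t)):
    hsv=cv2.cvtColor(s['img'],cv2.COLOR_RGB2HSV);m=cv2.inRange(hsv,(5,90,30),(20,255,255))
    k,l,st,ce=cv2.connectedComponentsWithStats(m)
    for i in range(1,k):
        if st[i,4]>30:
            c,_=cv2.findContours((l==i).astype('u1'),0,2);r=cv2.minAreaRect(c[0]);print(n,st[i],cv2.boxPoints(r).round(1).tolist())
            for z in(36+0,):print(np.array([onz(s,*p,z) for p in cv2.boxPoints(r)]))
```

```text
shift [ 0.2 -2.8  1.2] turn -0.07163400832197908 psi 18.928365991678014 grasp [473.8 127.8 237.2] gap 47.30746136035208 F [-0.8 -0.  -0.1] t 9.95 j6 1.5040887905481863
w [ 318  128   23  175 2333] [[314.70001220703125, 301.79998779296875], [326.5, 127.4000015258789], [341.3999938964844, 128.39999389648438], [329.5, 302.79998779296875]]
[[517.6 -24.7  36. ]
 [462.6 177.5  36. ]
 [477.2 181.4  36. ]
 [535.3 -20.2  36. ]]
t [   0   47   70  258 8613] [[-0.0, 47.0], [69.0, 47.0], [69.0, 304.0], [0.0, 304.0]]
[[1160.1 1185.    36. ]
 [1152.5  928.4   36. ]
 [ 230.2  852.4   36. ]
 [ 235.3 1081.8   36. ]]
t [ 412   84   92   62 4445] [[411.20001220703125, 92.9000015258789], [496.79998779296875, 82.4000015258789], [503.29998779296875, 135.60000610351562], [417.79998779296875, 146.10000610351562]]
[[ 937.5 -317.4   36. ]
 [ 969.  -624.9   36. ]
 [ 770.1 -628.4   36. ]
 [ 739.7 -328.1   36. ]]
t [ 558  109   82   77 4755] [[558.0, 109.0], [639.0, 109.0], [639.0, 185.0], [558.0, 185.0]]
[[  862.7  -830.1    36. ]
 [  854.9 -1113.1    36. ]
 [  582.5 -1070.6    36. ]
 [  589.4  -796.6    36. ]]
t [296 208  32  14 136] [[295.3999938964844, 217.10000610351562], [326.1000061035156, 207.3000030517578], [327.3999938964844, 211.3000030517578], [296.70001220703125, 221.10000610351562]]
[[500.7 102.2  36. ]
 [531.9  -3.   36. ]
 [518.   -7.   36. ]
 [486.9  98.   36. ]]
```

View pics/w4.png

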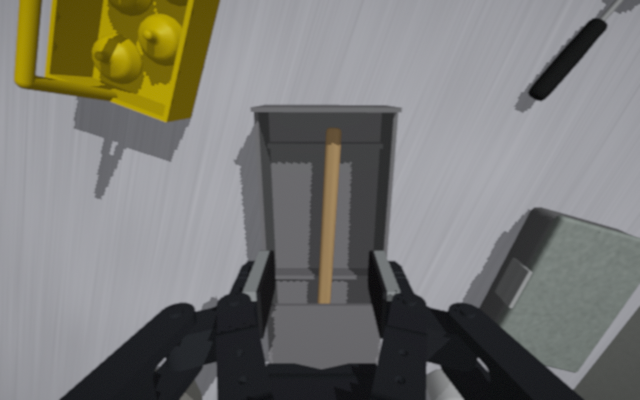

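The wrist view shows the spoon's handle free, with its end at (334,128), meeting the cover edge at (322,302). A rib is at v≈147 and the end wall at v≈107. I check the height from two views and get the shift.

Run:
```python
from h import *
w=load('w4');t=load('t4')
print(tri((w,322,302.3),(t,326.7,209.3)), onz(w,325,147,22), onz(w,325,107,76))
plan(484,130,32,15.6)
```

```text
[520.54950415  -4.54058441  61.58169309] [468.52604774 156.16383702  22.        ] [453.6836767  196.86309383  76.        ]
shift [  1.2 205.2  10.3] turn 3.3283659916780266 psi 18.928365991678014 grasp [473.8 127.8 237.2] gap 47.30746136035208 F [-0.8 -0.  -0.1] t 9.95 j6 1.5040887905481863
```

Call:
move_arm(moves=[[0.45, 1, 40, 10, 3.3], [0.45, 1, 85, 10, 3.3], [0.45, 1, 130, 10, 3.3], [0.45, 1, 165, 10, 3.3], [0.45, 1, 190, 10, 3.3], [0.45, 1, 203, 10, 3.3], [0.45, 1, 205, 10, 3.3], [0.45, 1, 205, 10, 3.3]])

```text
clock: 10.75
position: [483.6, 131.0, 86.5]
ee_rot: [-0.563, 0.427, -0.427, 0.564]
force: [-0.2, -0.7, 0.6]
finger_gap: 46.9
```

Call:
move_arm(moves=[[1, 0, 0, 0, 0], [1, 0, 0, 0, 0], [1, 0, 0, 0, 0], [1, 0, 0, 0, 0], [1, 0, 0, 0, 0], [1, 0, 0, 0, 0]])

```text
clock: 11.35
position: [484.0, 131.6, 87.4]
ee_rot: [-0.563, 0.426, -0.427, 0.565]
force: [-0.6, -0.2, 6.7]
finger_gap: 14.7
```

Run:
```python
from h import *
plan(484,130,32,15.6)
```

```text
shift [ 1.5  1.4 -0.5] turn 0.17436796054511206 psi 15.774367960545122 grasp [484.2 131.6  33.4] gap 14.691494918847937 F [-0.6 -0.2  6.7] t 11.35 j6 1.5611258461462578
```

Call:
move_arm(moves=[[1, 0, -4, 0, 0], [1, 0, -10, 0, 0], [1, 0, -16, 0, 0], [1, 0, -22, 0, 0], [1, 0, -28, 0, 0], [1, 0, -34, 0, 0], [1, 0, -40, 0, 0], [1, 0, -40, 0, 0]])

```text
clock: 12.15
position: [483.1, 131.4, 126.6]
ee_rot: [-0.564, 0.427, -0.427, 0.564]
force: [0.3, -0.4, -4.2]
finger_gap: 14.3
```

Run:
```python
from h import *
o=robot.observe();print(o['moment'],o['force'])
s=snap('scene','s6');w=snap('wrist','w5')
c=cv2.resize(s['img'][170:270,270:380],(495,450),interpolation=cv2.INTER_CUBIC)
d=cv2.resize(w['img'][90:330,220:420],(375,450))
cv2.imwrite('pics/c7.png',np.hstack([c[:,:420],d])[:,:,::-1])
```

```text
[0.32611928 0.09789227 0.00226547] [ 0.33803985 -0.37844948 -4.20608538]
```

View pics/c7.png

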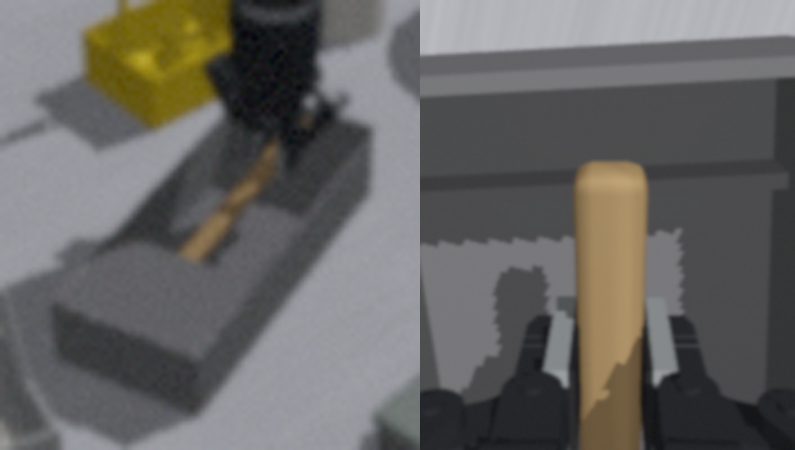

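Call:
move_arm(moves=[[1, 0, -5, 0, 0], [1, 0, -11, 0, 0], [1, 0, -17, 0, 0], [1, 0, -23, 0, 0], [1, 0, -29, 0, 0], [1, 0, -35, 0, 0], [1, 0, -41, 0, 0], [1, 0, -46, 0, 0], [1, 0, -46, 0, 0]])

```text
clock: 13.15
position: [483.1, 131.6, 172.7]
ee_rot: [-0.563, 0.427, -0.427, 0.564]
force: [-1.3, 1.3, -2.1]
finger_gap: 15.1
```

Run:
```python
from h import *
o=robot.observe();print(o['moment'],o['force'],o['position'])
s=snap('scene','s7');w=snap('wrist','w6')
for n,f in(('w5','w'),('w6','w'),('s6','s'),('s7','s')):
    q=load(n);hsv=cv2.cvtColor(q['img'],cv2.COLOR_RGB2HSV);m=cv2.inRange(hsv,(5,90,30),(20,255,255))
    if f=='s': m[:165]=0;m[280:]=0;m[:,:270]=0;m[:,390:]=0
    k,l,st,ce=cv2.connectedComponentsWithStats(m);i=1+st[1:,4].argmax();yx=np.argwhere(l==i)
    for r in sorted(set(np.linspace(yx[:,0].min()+1,yx[:,0].max()-1,5).astype(int))): print(n,r,np.percentile(yx[yx[:,0]==r,1],[0,50,100]))
```

```text
[ 0.62192338  0.38590153 -0.09624505] [-1.25918999  1.29617681 -2.09678965] [483.05667089 131.55073357 172.66974899]
w5 177 [309. 321. 333.]
w5 224 [304.  321.5 339. ]
w5 272 [305.  321.5 338. ]
w5 320 [306. 321. 336.]
w5 368 [318. 323. 328.]
w6 185 [306.  321.5 337. ]
w6 230 [302. 321. 340.]
w6 276 [305.  321.5 338. ]
w6 321 [308. 321. 334.]
w6 367 [314.  321.5 329. ]
s6 203 [329.  329.5 330. ]
s6 208 [326.  327.5 329. ]
s6 214 [321.  322.5 324. ]
s6 219 [317.  318.5 320. ]
s6 225 [311. 313. 315.]
s7 193 [329. 329. 329.]
s7 201 [326. 327. 328.]
s7 209 [320.  321.5 323. ]
s7 217 [316. 317. 318.]
s7 225 [311.  312.5 314. ]
```

Call:
move_arm(moves=[[1, -6, -2, 0, 0], [1, -16, -6, 0, 0], [1, -28, -11, 0, 0], [1, -40, -16, 0, 0], [1, -52, -21, 0, 0], [1, -64, -26, 0, 0], [1, -76, -31, 0, 0], [1, -88, -36, 0, 0], [1, -100, -42, 0, 0], [1, -110, -46, 0, 0]])

```text
clock: 14.25
position: [452.8, 238.3, 218.5]
ee_rot: [-0.564, 0.427, -0.427, 0.564]
force: [-0.6, 1.0, -1.2]
finger_gap: 15.0
```

Run:
```python
from h import *
o=robot.observe();print(o['moment'],o['force'],o['position'],o['finger_gap'])
s=snap('scene','s8');w=snap('wrist','w7');t=snap('top','t8')
c=cv2.resize(s['img'][140:290,260:400],(560,600),interpolation=cv2.INTER_CUBIC)
cv2.imwrite('pics/c8.png',c[:,:,::-1])
for n,f in(('w7','w'),('s8','s')):
    q=load(n);hsv=cv2.cvtColor(q['img'],cv2.COLOR_RGB2HSV);m=cv2.inRange(hsv,(5,90,30),(20,255,255))
    if f=='s': m[:165]=0;m[280:]=0;m[:,:270]=0;m[:,390:]=0
    k,l,st,ce=cv2.connectedComponentsWithStats(m);i=1+st[1:,4].argmax();yx=np.argwhere(l==i)
    for r in sorted(set(np.linspace(yx[:,0].min()+1,yx[:,0].max()-1,5).astype(int))): print(n,r,np.percentile(yx[yx[:,0]==r,1],[0,50,100]))
```

```text
[ 0.06630572  0.02409676 -0.00831598] [-0.64423893  1.02532595 -1.23951611] [452.82579171 238.31248221 218.54160105] 14.950167884394332
w7 185 [307. 321. 335.]
w7 230 [302. 321. 340.]
w7 276 [305.  321.5 338. ]
w7 321 [308. 321. 334.]
w7 367 [313. 321. 329.]
s8 192 [331. 332. 333.]
s8 195 [329.  330.5 332. ]
s8 198 [327. 329. 331.]
s8 201 [325. 327. 329.]
s8 204 [324.  325.5 327. ]
```

View pics/c8.png

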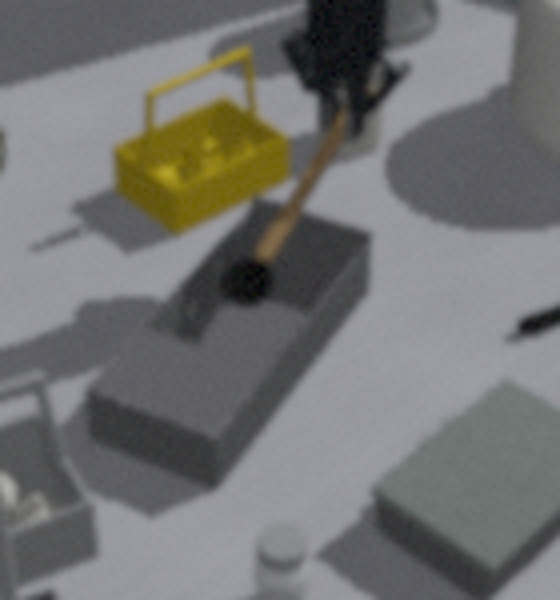

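The dark head, at crop (245,280), is clear of the cover, and the wrist moment has dropped to almost nothing. Now straight up.

Call:
move_arm(moves=[[1, 0, -8, 0, 0], [1, 0, -25, 0, 0], [1, 0, -45, 0, 0], [1, 0, -68, 0, 0], [1, 0, -92, 0, 0], [1, 0, -115, 0, 0], [1, 0, -135, 0, 0], [1, 0, -150, 0, 0], [1, 0, -160, 0, 0], [1, 0, -160, 0, 0]])

```text
clock: 15.4
position: [453.6, 237.0, 379.3]
ee_rot: [-0.563, 0.427, -0.427, 0.564]
force: [0.1, -0.5, -1.6]
finger_gap: 14.9
```

Call:
move_arm(moves=[[1, 0, 0, 0, 0], [1, 0, 0, 0, 0], [1, 0, 0, 0, 0], [1, 0, 0, 0, 0], [1, 0, 0, 0, 0], [1, 0, 0, 0, 0], [1, 0, 0, 0, 0], [1, 0, 0, 0, 0]])

```text
clock: 16.2
position: [453.0, 237.2, 377.9]
ee_rot: [-0.564, 0.427, -0.427, 0.564]
force: [0.8, -0.1, -1.3]
finger_gap: 14.7
```

Run:
```python
from h import *
o=robot.observe();print(o['moment'],o['force'],o['position'],o['finger_gap'],o['clock'])
s=snap('scene','s9');t=snap('top','t9')
b=load('s5')['img'].astype(int);t0=load('t4')['img'].astype(int)
# dark head pixels in scene
G=np.array([452.8,238.3,o['position'][2]-54]);d=np.array([.269,-.963,0])
for th in(15,24,32,45,90):
    c,q=np.cos(np.radians(th)),np.sin(np.radians(th))
    H=G+d*197*c-np.array([0,0,197*q]);print(th,'head ctr',H.round(),'scene',np.round(proj(s,H)),'top',np.round(proj(t,H)))
g=s['img'].max(2);m=((g<45)).astype('u1');m[:120]=0;m[260:]=0;m[:,:300]=0;m[:,370:]=0
k,l,st,ce=cv2.connectedComponentsWithStats(m)
for i in range(1,k):
    if st[i,4]>20:print(st[i],ce[i])
g=t['img'].max(2);m=((g<50)).astype('u1');m[:180]=0;m[280:]=0;m[:,:230]=0;m[:,360:]=0
k,l,st,ce=cv2.connectedComponentsWithStats(m)
for i in range(1,k):
    if st[i,4]>20:print('top',st[i],ce[i])
cv2.imwrite('pics/c9.png',np.hstack([cv2.resize(s['img'][110:310,200:380],(400,444)),cv2.resize(t['img'][130:310,220:380],(395,444))])[:,:,::-1])
```

```text
[ 0.0844266   0.03185382 -0.02478178] [ 0.77441469 -0.07577473 -1.28295772] [453.04529799 237.19808456 377.93433092] 14.707940284188977 16.2
15 head ctr [504.  55. 273.] scene [319. 169.] top [307. 204.]
24 head ctr [501.  65. 244.] scene [320. 175.] top [304. 207.]
32 head ctr [498.  77. 220.] scene [322. 179.] top [300. 210.]
45 head ctr [490. 104. 185.] scene [327. 183.] top [292. 214.]
90 head ctr [453. 238. 127.] scene [345. 178.] top [251. 229.]
[335 120  27  17 175] [347.57714286 124.40571429]
[316 169  11  11  96] [321.11458333 174.22916667]
top [230 195  44  85 485] [245.58556701 228.97113402]
top [295 199  16  15 195] [302.69230769 206.14871795]
```

Run:
```python
from h import *
s=load('s9');t=load('t9')
print('head xyz',tri((s,321.1,174.2),(t,302.7,206.1)))
a=load('s5')['img'][205:330,205:290].astype(int);b=s['img'][205:330,205:290].astype(int)
d=abs(a-b).max(2)>40;print('hook region changed px',d.sum(),np.argwhere(d)[:,::-1].mean(0)+205 if d.any() else '')
c=load('s8')['img'][205:330,205:290].astype(int);print('s8->s9',(abs(c-b).max(2)>40).sum())
o=robot.observe();print(o['joint_vel'].round(3));
robot.close_job()
```

```text
head xyz [503.44564537  66.85943274 247.11731552]
hook region changed px 1010 [249.7        226.49207921]
s8->s9 261
[ 0.001 -0.001  0.002 -0.    -0.001  0.   ]
the job is handed in; nothing more can be done
```

I hung the steel basket on the hook and let go. I then drew the long spoon out of the box handle-first and handed the job in at about 16 s, holding the spoon still in the air. The yellow look-alike and the other items were never gripped.

- **Spoon:** Two camera views place its head centre at about (503, 67, 247) mm, with the spoon tilted about 24°. I estimate its lowest point is above 210 mm, against the 136 mm needed. The grip was steady with a 14.7 mm gap. The external force was about 1.5 N, near the spoon's own weight. Joint speeds were nearly zero.
- **Basket:** A picture taken just after the gripper opened showed the bar resting inside the hook tip. I could not view a last picture because the viewer's limit of 12 was reached.
- **Check that did not come out clean:** A pixel comparison around the hook showed changes: 1010 px since the release, when the gripper was still in view, and 261 px during the last lift. I put these down to the arm and its moving shadows, but that is not confirmed, so the basket's final rest was not checked by eye after the spoon work.

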